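# Load the pull-out tray of a microscope unit

## Robot

A 7-joint arm with a two-finger parallel gripper is mounted at the origin on the work surface. World frame = base frame: x ahead of the robot, y to its left, z up, the work surface at z = 0. Lengths are in m, angles in degrees, forces in N, time in s.
With the tool pointing down it reaches from about 0.425 to 0.875 m from the base axis. Payload 4.7 kg.
Tool frame: the origin (TCP) lies midway between the tips of the shut fingers; the grasp point (between the pads) lies 19 mm behind it; z points along the fingers, y is the direction in which the jaws open and shut (so a half turn about z gives the same grasp; the last joint's range is limited). The gripper opens to 87 mm and grips with 3 to 60 N. Pads are 19 mm wide; open, the fingers measure 117 mm over their backs; the gripper's body (75 mm by 190 mm) begins 51 mm behind the grasp point.
Start: joints at [-64.108, 18.392, -4.016, 83.108, 1.295, 78.541, -3.26], TCP at [0.276, 0.589, 0.223] pointing down, gripper open.
Joint ranges: [-163.93, 163.93], [-17.29, 119.83], [-79.2, 71.16], [3.27, 140.29], [-89.18, 269.18], [5.43, 117.66], [-154.24, 154.24]. Speed limits (degrees/s): [147.25, 147.25, 180, 180, 180, 180, 180].

## Interface

Orientations are given as [roll, pitch, yaw] about the fixed x, y, z axes, in that order (R = Rz(yaw) Ry(pitch) Rx(roll)).
In Python, from cell import env gives the robot as it stands. The module is installed in compiled form; this text tells all that it offers.
- The arm moves only by the tool servo_tool, never from a script. Its argument "plan" is a list of rows, each a list of 3 entries, a list of its own where there are three numbers: the opening, from 0 (shut) to 1 (fully open), then the shift along the tool's x, y, z in cm, then the turn, a rotation vector about the tool's x, y, z in degrees. A call has 1 to 20 rows; each row shifts and turns the pose as measured when the row begins, along the tool's axes as they then stand; what a row does not reach is not made up. A row lasts 1/12 s, in which the tool goes at most 41.7 mm and 7.16 degrees, less where a joint would pass 70% of its speed; a pose out of reach is approached as far as the arm can. A call is refused whole if a number of a shift passes 4.17 or a number of a turn 7.16, either way. A call with a gripper value outside its range is refused whole. The fingers move at their own pace and stop on an object; "force" is the grip in N (left out, the last holds). Time passes only in rows, so rows that do not move let the fingers close. It gives the time, the measured TCP pose, the force and the opening at its end, in the units of the state.
- env.get_obs(): the state, without advancing time (a new reading comes with each control period).
- env.read_camera(name): name is "side" or "top" or "wrist"; returns a dict with "image" (384x512x3 uint8, blue, green, red), "fx", "fy", "cx", "cy" (pixels), "rvec" (rotation vector, rad) and "tvec" (3), from world to camera coordinates, as OpenCV has them; the wrist camera has in their place "T_tool_cam" (4x4, takes a point from camera to tool coordinates, whose origin is the TCP and whose axes are the flange's). Camera axes: x right, y down, z forward; pixel columns grow to the right and rows downward; lengths in m; the calibration is good to about 2 mm. A picture is of the moment at which its call begins: read the wrist's pose just before it. There is no depth.
- env.sign_off(): hands the job in, once; it reports no verdict.
The state is a dict: "time_s": time; "qpos": joint angles; "joint_velocities": joint speeds; "effort": joint torques, N m; "tool_pos": TCP position; "tool_rot": TCP orientation; "force": force on the tool from outside, world axes, zero at the start; "wrist_torque": the same for the moment, N m; "grip_width": finger opening in m.
Only numpy, scipy, OpenCV 4.12 (cv2) and the standard library are available. Lean on these libraries where they do the work, as an engineer would, in place of code of your own. Each camera call takes 0.05 s, during which the arm holds its last target. There are 200 camera calls.

## Task

Pull the tray of the grey bench unit out by its handle until it locks open, let go of it, and lay the T-shaped aluminium rail specimen flat on its base inside the tray. Then press the release button on top of the unit to unlock the tray, and push the tray fully home with the specimen in it. Leave the other things on the desk where they are.

Things in the scene. Friction and masses are not known exactly. Their poses are not given: they have to be found in the camera images.
- unit: Grey metal bench unit fixed to the desk, 250 mm deep, 230 wide, 100 tall. Origin: middle of the lower front edge, at desk height. Its x axis points from the front into the unit (away from the robot), y to its left along the front, z up. The tray slides along x.
- tray (a joint): How far the tray is out of the unit, m, along the unit's -x: 0 fully home (may start ajar), locks at 0.130, end stop 0.137. Friction about 2 N plus drag when fast. A catch is felt from 0.07 (3 N); from 0.112 a spring pushes back inwards (3 to 5 N): pull to about 0.134 so that it stays locked. Unlocked, it moves 15 mm or more inwards by itself, then pushes home freely at under 8 N.
- tray_handle (a point): Middle of the tray's handle: a level round steel bar, 10 mm thick, 100 long, along the unit's y, 76 mm above the desk, with a 10 mm post back to the front panel at each end. Bar centre 45 mm in front of the tray's black front panel (12 mm thick, 224 wide, top edge 90 mm above the desk). Moves with the tray; axes as the unit's.
- tray_floor (a point): Middle of the tray floor's upper face, 32 mm above the desk. Inside 123 mm along the unit's x by 150 along y; side walls 22 mm above the floor, rear wall 30, front panel 58. With the tray locked open the whole inside is in front of the unit, open from above, its rear wall just at the unit's front. Moves with the tray; axes as the unit's.
- release (a joint): How far the release button is pressed down, m: 0 up, 0.011 fully down. Frees the locked tray at about 0.0075; the tray then moves in by itself and the button may be let go. Its spring resists with 1.6 N at first, 6 N fully down. It springs back up, and the catch itself also pushes it down while the tray passes.
- release_top (a point): Middle of the top face of the release button: a plain round steel button 26 mm in diameter in a black collar, on top of the unit close to its front edge, at the left end seen from the robot. Up, its top face is 120 mm above the desk (20 mm above the unit's top).
- specimen: Aluminium specimen: a short length of T-rail lying on its flat base, 0.2 to 0.4 kg. Base 90 x 50 mm and 12 thick; on it along the middle a rib 90 long, 16 wide and 33 high (45 mm tall in all). Origin: middle of the underside; x runs along the 90 mm length, z up. Starts on the desk to the left or right of the tray, at any of various angles.
- lens_barrel: Dark metal lens barrel standing upright, 48 mm in diameter and 75 tall; origin under its middle. To be left alone.
- jar: Amber glass jar with a black cap, 60 mm in diameter and 70 tall; origin under its middle. To be left alone.
- sample_box: Open wooden box with four compartments, 100 x 80 x 35 mm; origin under its middle. To be left alone.
Mind the look-alikes: they are no part of the job. Several things look just like the specimen: the one meant starts farthest from the robot's base.

How it is judged:
By the outcome, as a careful person would: the job done as asked, in the order asked, and still so for the second after the job is handed in, with the robot touching nothing.
It also fails if it takes over 64 s, if anything falls off the work surface, if the arm or the gripper's body presses on something with over 40 N, if the wrist force passes 120 N, or if a joint passes its speed limit or range.

## Working session

There is one attempt and no reset: what is moved stays moved. The work goes in short steps, Python scripts to look and compute and a tool call to move; the robot and the scene stay as the last step left them, time stands still between calls to the robot, and variables do not carry over. Pictures are saved under pics/ and viewed, about 8 in all and at most 12, crops included, and the job is handed in when it is done.

Besides the shell and the picture viewer there is one more tool, called after ">>>" as name([rows], argument=value, ...), one row to a line, values as JSON. servo_tool: Moves the arm, as the interface text tells. Its arguments: {"type":"object","properties":{"plan":{"type":"array"},"force":{"type":"number"}},"required":["plan"]}

```bash
mkdir -p pics
python3 - <<'E'
from cell import env
import cv2
o=env.get_obs(); print(o['time_s'],o['tool_pos'],o['tool_rot'],o['grip_width'],o['force'])
for n in ['top','side']:
    c=env.read_camera(n); cv2.imwrite(f'pics/{n}0.png',cv2.resize(c['image'],(800,600),interpolation=cv2.INTER_CUBIC))
    cv2.imwrite(f'{n}_raw.png',c['image'])
    print(n,c['fx'],c['cx'],c['cy'],c['rvec'],c['tvec'])
c=env.read_camera('wrist');print(c['fx'],c['T_tool_cam'])
E
```

```text
0.0 [0.27537181 0.58816254 0.22144546] [-1.79888949e+02  5.74657264e-03  1.54916154e+02] 0.08720938894983606 [ 0.31248914 -0.63289079 -0.74479985]
top 423.8157188202115 255.8265106332643 187.86541508001247 [ 2.20033478 -2.16893598  0.07011414] [-0.02123226  0.49398585  1.16224092]
side 422.5751884346735 259.37018212967115 189.75874836513532 [ 2.17163302 -0.57308989  0.2562501 ] [-0.42576852  0.20909145  1.31701046]
307.4422018223821 [[-1.53920230e-03 -9.53138820e-01 -3.02529370e-01  8.40350648e-02]
 [ 9.99998770e-01 -1.37589820e-03 -7.52913401e-04  2.07368679e-04]
 [ 3.01381375e-04 -3.02530157e-01  9.53139766e-01 -1.61793755e-01]
 [ 0.00000000e+00  0.00000000e+00  0.00000000e+00  1.00000000e+00]]
```

View pics/top0.png

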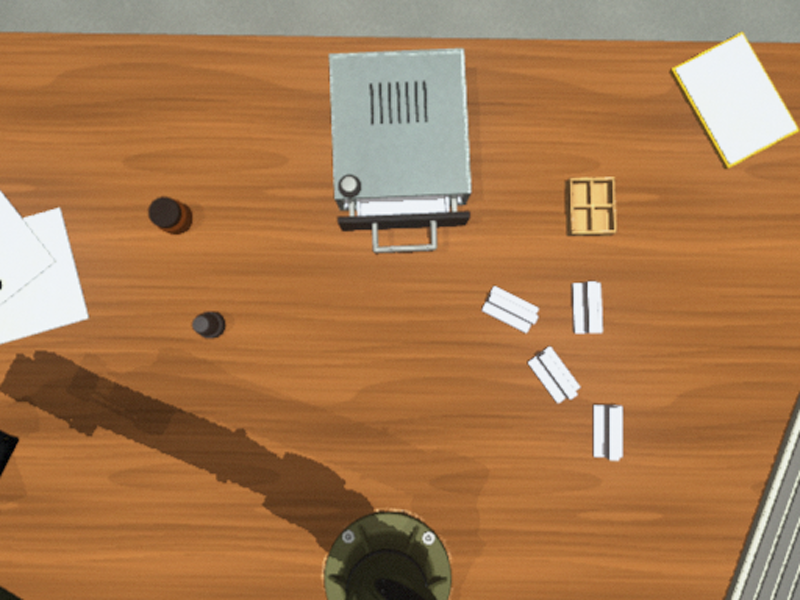

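View pics/side0.png

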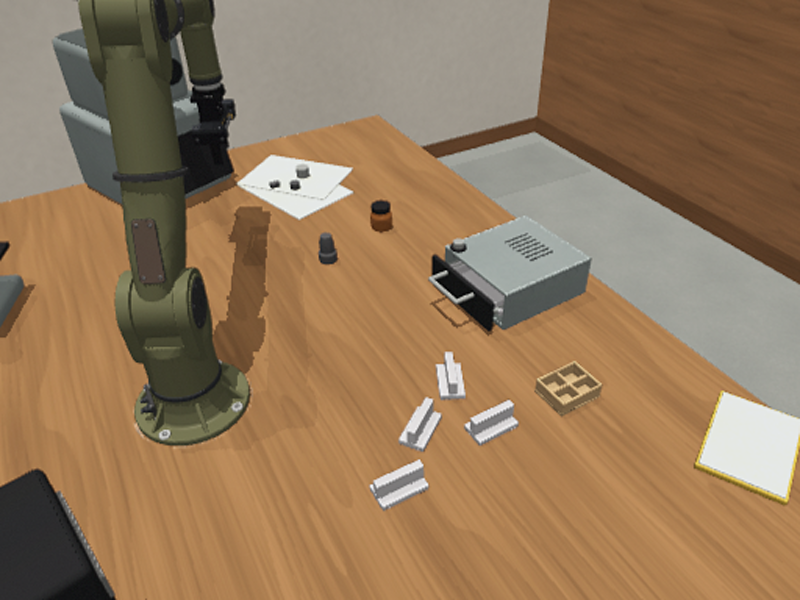

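The scene shows four T-rails. In the top view they are A (511,309), B (588,307), C (554,375) and D (608,432). The base is at about (387,575), so B looks farthest. The unit's handle is at (405,249) and the button at (349,185). The tray is slightly ajar. Next I'll compute positions and make one enlarged crop.

```bash
cat > h.py <<'E'
import numpy as np, cv2
CAL={'top':(423.8157188202115,255.8265106332643,187.86541508001247,[2.20033478,-2.16893598,0.07011414],[-0.02123226,0.49398585,1.16224092]),
'side':(422.5751884346735,259.37018212967115,189.75874836513532,[2.17163302,-0.57308989,0.2562501],[-0.42576852,0.20909145,1.31701046])}
def back(n,u,v,z):
    f,cx,cy,r,t=CAL[n]; R=cv2.Rodrigues(np.array(r))[0]; c=-R.T@np.array(t)
    d=R.T@np.array([(u-cx)/f,(v-cy)/f,1]); return c+d*(z-c[2])/d[2]
def proj(n,P):
    f,cx,cy,r,t=CAL[n]
    return cv2.projectPoints(np.array(P,float).reshape(-1,3),np.array(r),np.array(t),np.array([[f,0,cx],[0,f,cy],[0,0,1.]]),None)[0][:,0]
def box(x0,x1,y0,y1,z0,z1): return np.array([[x,y,z] for x in(x0,x1) for y in(y0,y1) for z in(z0,z1)],float)
TEE=[box(-.045,.045,-.025,.025,0,.012),box(-.045,.045,-.008,.008,.012,.045)]
def place(P,x,y,yaw,z=0):
    c,s=np.cos(np.radians(yaw)),np.sin(np.radians(yaw)); return P@np.array([[c,s,0],[-s,c,0],[0,0,1]])+[x,y,z]
E
python3 - <<'E'
from h import *
from scipy.optimize import minimize
k=512/800
im={n:cv2.imread(f'{n}_raw.png') for n in CAL}
def mask(n):
    b=cv2.cvtColor(im[n],cv2.COLOR_BGR2HSV); return ((b[...,1]<90)).astype(np.uint8)
M={n:mask(n) for n in CAL}
def sil(n,p):
    S=8; m=np.zeros((384*1,512),np.float32); big=np.zeros((384*4,512*4),np.uint8)
    for B in TEE:
        h=cv2.convexHull(((proj(n,place(B,*p))+.5)*4-.5).astype(np.float32))
        cv2.fillConvexPoly(big,np.round(h*16).astype(np.int32),1,shift=4)
    return cv2.resize(big.astype(np.float32),(512,384),interpolation=cv2.INTER_AREA)
for nm,(u,v),(us,vs) in [('A',(511,309),(451,377)),('B',(588,307),(491,422)),('C',(554,375),(420,425)),('D',(608,432),(398,485))]:
    g=back('top',u*k,v*k,.02); gs=back('side',us*k,vs*k,.02)
    def cost(p,r={}):
        c=0
        for n in CAL:
            s=sil(n,p); w=cv2.dilate((s>0).astype(np.uint8),np.ones((13,13)))
            # restrict to local window
            c+=np.abs(s-M[n]*1.0)[w>0].sum()/s.sum()
        return c
    best=min((minimize(cost,[g[0],g[1],y],method='Nelder-Mead',options=dict(initial_simplex=[[g[0],g[1],y],[g[0]+.008,g[1],y],[g[0],g[1]+.008,y],[g[0],g[1],y+12]],maxiter=80)) for y in (0,45,90,135)),key=lambda r:r.fun)
    print(nm,g.round(3),gs.round(3),best.x.round(4),best.fun.round(3),'r',np.hypot(*best.x[:2]).round(3))
t=im['top']; s=im['side']
def crop(i,x,y,w,h): return cv2.resize(i[y:y+h,x:x+w],(400,300),interpolation=cv2.INTER_CUBIC)
cv2.imwrite('pics/crop1.png',np.vstack([np.hstack([crop(t,205,105,100,75),crop(t,340,160,80,60)]),np.hstack([crop(s,265,145,80,60),crop(s,280,240,80,60)])]))
E
```

```text
A [ 0.469 -0.212  0.02 ] [ 0.472 -0.218  0.02 ] [ 0.472  -0.2119 64.6431] 0.158 r 0.517
B [ 0.475 -0.348  0.02 ] [ 0.474 -0.355  0.02 ] [  0.4755  -0.3502 181.1709] 0.114 r 0.591
C [ 0.354 -0.288  0.02 ] [ 0.355 -0.295  0.02 ] [ 0.3556 -0.2899 37.3634] 0.134 r 0.459
D [ 0.257 -0.382  0.02 ] [ 0.255 -0.392  0.02 ] [ 0.258  -0.3857 -0.3059] 0.09 r 0.464
```

View pics/crop1.png

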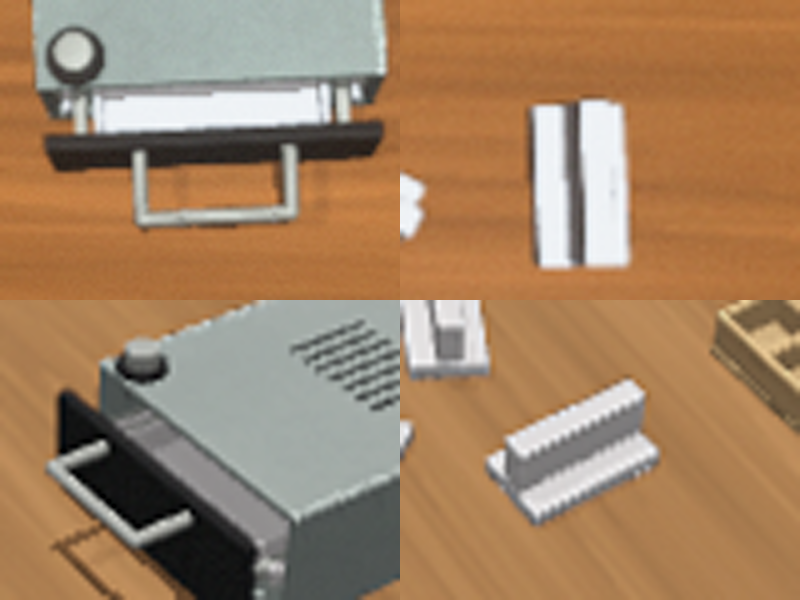

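B is confirmed as the specimen: its radius is 0.591 m, against 0.517 at most for the others, and its yaw is about 1°. The crop shows the bar ends at (143,219) and (292,213), and the button at (76,53).

Run:
```python
from h import *
T=lambda u,v,z,s=4,x0=205,y0=105: back('top',x0+(u+.5)/s-.5,y0+(v+.5)/s-.5,z).round(4)
S=lambda u,v,z: back('side',265+(u+.5)/5-.5,145+(v-300+.5)/5-.5,z).round(4)
print('bar',T(143,219,.076),T(292,213,.076)); print('bar side',S(54,466,.076),S(138,541,.076))
print('btn',T(75,51,.12),S(144,345,.12))
print('corner',T(38,90,.1),T(385,74,.1),S(101,360,.1),S(297,520,.1))
print('panel top front',T(48,140,.09),T(383,124,.09))
```

```text
bar [0.5654 0.0277 0.076 ] [ 0.5708 -0.0711  0.076 ]
bar side [0.5693 0.0275 0.076 ] [ 0.5745 -0.075   0.076 ]
btn [0.6674 0.0714 0.12  ] [0.6714 0.071  0.12  ]
corner [0.646  0.0967 0.1   ] [ 0.6597 -0.1297  0.1   ] [0.6502 0.0956 0.1   ] [ 0.661  -0.1346  0.1   ]
panel top front [0.6149 0.0905 0.09  ] [ 0.6286 -0.1296  0.09  ]
```

```bash
cat > go.py <<'E'
import sys, numpy as np
from scipy.spatial.transform import Rotation as R
from cell import env
# usage: go.py x y z yaw [n]
def main(x,y,z,yaw,n=None):
    o=env.get_obs(); p=np.array(o['tool_pos']); r=R.from_euler('xyz',o['tool_rot'],degrees=True)
    t=np.array([x,y,z]); rt=R.from_euler('xyz',[180,0,yaw],degrees=True)
    rv=(r.inv()*rt).as_rotvec(degrees=True); d=t-p
    m=int(max(np.ceil(np.linalg.norm(d)*100/3.6),np.ceil(np.linalg.norm(rv)/6.5),1)); n=max(m,int(n or 1))
    print('t',round(o['time_s'],2),'p',p.round(4),'rot',np.round(o['tool_rot'],2),'F',np.round(o['force'],1),'w',round(o['grip_width'],4),'n',n)
    for i in range(n):
        ri=r*R.from_rotvec(rv*i/n,degrees=True)
        print([ri.inv().apply(d/n*100).round(2).tolist(),(rv/n).round(2).tolist()])
main(*map(float,sys.argv[1:]))
E
python3 go.py .57 -.0225 .2 93
```

```text
t 0.15 p [0.2754 0.5883 0.2217] rot [-1.7992e+02  1.0000e-02  1.5492e+02] F [ 0.4 -0.6  0.2] w 0.0867 n 19
[[-2.77, -2.25, 0.12], [-0.0, 0.0, 3.26]]
[[-2.89, -2.09, 0.12], [-0.0, 0.0, 3.26]]
[[-3.0, -1.93, 0.12], [-0.0, 0.0, 3.26]]
[[-3.11, -1.75, 0.12], [-0.0, 0.0, 3.26]]
[[-3.2, -1.57, 0.12], [-0.0, 0.0, 3.26]]
[[-3.29, -1.39, 0.12], [-0.0, 0.0, 3.26]]
[[-3.36, -1.2, 0.12], [-0.0, 0.0, 3.26]]
[[-3.42, -1.01, 0.12], [-0.0, 0.0, 3.26]]
[[-3.48, -0.81, 0.12], [-0.0, 0.0, 3.26]]
[[-3.52, -0.61, 0.12], [-0.0, 0.0, 3.26]]
[[-3.55, -0.41, 0.12], [-0.0, 0.0, 3.26]]
[[-3.56, -0.21, 0.12], [-0.0, 0.0, 3.26]]
[[-3.57, -0.0, 0.12], [-0.0, 0.0, 3.26]]
[[-3.56, 0.2, 0.11], [-0.0, 0.0, 3.26]]
[[-3.55, 0.4, 0.11], [-0.0, 0.0, 3.26]]
[[-3.52, 0.6, 0.11], [-0.0, 0.0, 3.26]]
[[-3.48, 0.8, 0.11], [-0.0, 0.0, 3.26]]
[[-3.43, 1.0, 0.11], [-0.0, 0.0, 3.26]]
[[-3.36, 1.19, 0.11], [-0.0, 0.0, 3.26]]
```

>>> servo_tool([
  [0.6, [-2.8, -2.2, 0], [0, 0, 3.3]],
  [0.6, [-2.9, -2.1, 0], [0, 0, 3.3]],
  [0.6, [-3, -1.9, 0], [0, 0, 3.3]],
  [0.6, [-3.1, -1.7, 0], [0, 0, 3.3]],
  [0.6, [-3.2, -1.6, 0], [0, 0, 3.3]],
  [0.6, [-3.3, -1.4, 0], [0, 0, 3.3]],
  [0.6, [-3.4, -1.2, 0], [0, 0, 3.3]],
  [0.6, [-3.4, -1, 0], [0, 0, 3.3]],
  [0.6, [-3.5, -0.8, 0], [0, 0, 3.3]],
  [0.6, [-3.5, -0.6, 0], [0, 0, 3.3]],
  [0.6, [-3.5, -0.4, 0], [0, 0, 3.3]],
  [0.6, [-3.6, -0.2, 0], [0, 0, 3.3]],
  [0.6, [-3.6, 0, 0], [0, 0, 3.3]],
  [0.6, [-3.6, 0.2, 0], [0, 0, 3.3]],
  [0.6, [-3.5, 0.4, 0], [0, 0, 3.3]],
  [0.6, [-3.5, 0.6, 0], [0, 0, 3.3]],
  [0.6, [-3.5, 0.8, 0], [0, 0, 3.3]],
  [0.6, [-3.4, 1, 0], [0, 0, 3.3]],
])

```text
time_s: 1.65
tool_pos: [0.5446, -0.0147, 0.2141]
tool_rot: [-179.5, -0.1, 93.8]
force: [0.6, -0.6, -0.3]
grip_width: 0.0519
```

```bash
python3 go.py .571 -.0225 .15 93
```

```text
t 1.65 p [ 0.5446 -0.0147  0.2141] rot [-1.7949e+02 -6.0000e-02  9.3760e+01] F [ 0.6 -0.6 -0.3] w 0.0519 n 2
[[-0.48, 1.32, 3.19], [-0.26, -0.03, 0.38]]
[[-0.47, 1.31, 3.2], [-0.26, -0.03, 0.38]]
```

>>> servo_tool([
  [0.6, [-0.5, 1.3, 2], [-0.2, 0, 0.4]],
  [0.6, [-0.5, 1.3, 2], [-0.2, 0, 0.4]],
  [0.6, [0, 0, 0], [0, 0, 0]],
  [0.6, [0, 0, 0], [0, 0, 0]],
])

```text
time_s: 1.98
tool_pos: [0.5737, -0.037, 0.1737]
tool_rot: [179.9, 0.3, 91.8]
force: [0.6, 0.2, 0.7]
grip_width: 0.0522
```

```bash
python3 go.py .571 -.0225 .057 93
python3 - <<'E'
from cell import env
import cv2
c=env.read_camera('wrist'); cv2.imwrite('pics/w1.png',c['image'])
E
```

```text
t 1.98 p [ 0.5737 -0.037   0.1737] rot [179.92   0.27  91.79] F [0.6 0.2 0.7] w 0.0522 n 4
[[0.38, -0.06, 2.92], [0.02, 0.07, -0.3]]
[[0.38, -0.06, 2.92], [0.02, 0.07, -0.3]]
[[0.37, -0.06, 2.92], [0.02, 0.07, -0.3]]
[[0.37, -0.05, 2.92], [0.02, 0.07, -0.3]]
```

View pics/w1.png

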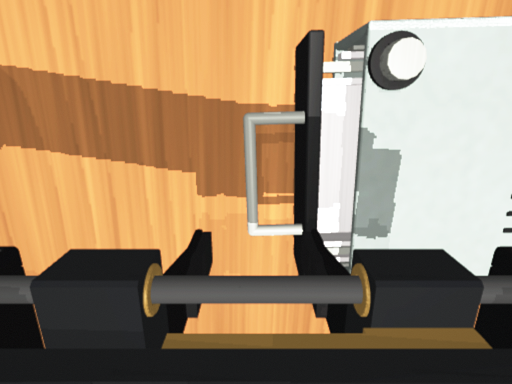

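The wrist view shows the bar from (249,118) to (253,229), between the fingers at about (205,235) and (310,235). I'll back-project it as a check.

```bash
cat > wb.py <<'E'
import numpy as np
from scipy.spatial.transform import Rotation as R
from cell import env
def wback(o,c,u,v,z):
    T=np.array(c['T_tool_cam']); Q=R.from_euler('xyz',o['tool_rot'],degrees=True)
    a=Q.apply(T[:3,3])+o['tool_pos']; d=Q.apply(T[:3,:3]@[(u-c['cx'])/c['fx'],(v-c['cy'])/c['fy'],1])
    return (a+d*(z-a[2])/d[2]).round(4)
E
python3 - <<'E'
from wb import *
o=env.get_obs(); c=env.read_camera('wrist')
a=wback(o,c,249,118,.076);b=wback(o,c,253,229,.076);print(a,b,(a+b)/2, 'btn',wback(o,c,406,57,.12))
E
```

```text
[0.565  0.0295 0.076 ] [ 0.571  -0.0696  0.076 ] [ 0.568   -0.02005  0.076  ] btn [0.6658 0.0737 0.12  ]
```

>>> servo_tool([
  [0.45, [0.4, -0.1, 2.9], [0, 0, -0.3]],
  [0.45, [0.4, -0.1, 2.9], [0, 0, -0.3]],
  [0.45, [0.4, -0.1, 2.9], [0, 0, -0.3]],
  [0.45, [0.3, -0.1, 2.9], [0, 0, -0.3]],
  [0.45, [0, 0, 0], [0, 0, 0]],
])

```text
time_s: 2.5
tool_pos: [0.5729, -0.0145, 0.0627]
tool_rot: [179.1, -0.1, 93.6]
force: [-1.2, -0.7, -1.1]
grip_width: 0.04
```

```bash
python3 go.py .569 -.0205 .057 93.2
```

```text
t 2.5 p [ 0.5729 -0.0145  0.0627] rot [ 1.7911e+02 -8.0000e-02  9.3650e+01] F [-1.2 -0.7 -1.1] w 0.04 n 1
[[-0.58, -0.44, 0.57], [0.89, -0.08, 0.45]]
```

>>> servo_tool([
  [0.45, [-0.5, -0.4, 0.5], [0.9, 0, 0.4]],
  [0.45, [0, 0, 0], [0, 0, 0]],
  [0, [0, 0, 0], [0, 0, 0]],
  [0, [0, 0, 0], [0, 0, 0]],
  [0, [0, 0, 0], [0, 0, 0]],
  [0, [0, 0, 0], [0, 0, 0]],
  [0, [0, 0, 0], [0, 0, 0]],
], force=30)

```text
time_s: 3.08
tool_pos: [0.5732, -0.0183, 0.0666]
tool_rot: [179.5, -0.2, 93.4]
force: [-3.3, 0.5, -1.9]
grip_width: 0.0136
```

```bash
python3 go.py .47 -.027 .057 93.2 10
```

```text
t 3.08 p [ 0.5732 -0.0183  0.0666] rot [179.51  -0.22  93.37] F [-3.3  0.5 -1.9] w 0.0136 n 10
[[-0.03, -1.04, 0.09], [0.05, -0.02, 0.02]]
[[-0.03, -1.04, 0.09], [0.05, -0.02, 0.02]]
[[-0.03, -1.04, 0.09], [0.05, -0.02, 0.02]]
[[-0.03, -1.04, 0.09], [0.05, -0.02, 0.02]]
[[-0.03, -1.04, 0.09], [0.05, -0.02, 0.02]]
[[-0.03, -1.04, 0.09], [0.05, -0.02, 0.02]]
[[-0.03, -1.04, 0.09], [0.05, -0.02, 0.02]]
[[-0.03, -1.04, 0.09], [0.05, -0.02, 0.02]]
[[-0.03, -1.04, 0.09], [0.05, -0.02, 0.02]]
[[-0.03, -1.04, 0.1], [0.05, -0.02, 0.02]]
```

>>> servo_tool([
  [0, [0, 0, 0], [0, 0, 0]],
  [0, [0, 0, 0], [0, 0, 0]],
  [0, [0, 0, 0], [0, 0, 0]],
])

```text
time_s: 3.33
tool_pos: [0.573, -0.0183, 0.0667]
tool_rot: [179.5, -0.2, 93.4]
force: [-1.3, 1.1, -0.8]
grip_width: 0.009
```

```bash
python3 go.py .47 -.027 .057 93.2 10|head -1
python3 - <<'E'
from cell import env
import cv2,numpy as np
w=env.read_camera('wrist')['image']; s=env.read_camera('side')['image'][130:220,255:375]
cv2.imwrite('pics/w2.png',np.hstack([cv2.resize(w,(400,300)),cv2.resize(s,(400,300),interpolation=cv2.INTER_CUBIC)]))
E
```

```text
t 3.33 p [ 0.573  -0.0183  0.0667] rot [179.51  -0.24  93.36] F [-1.3  1.1 -0.8] w 0.009 n 10
```

View pics/w2.png

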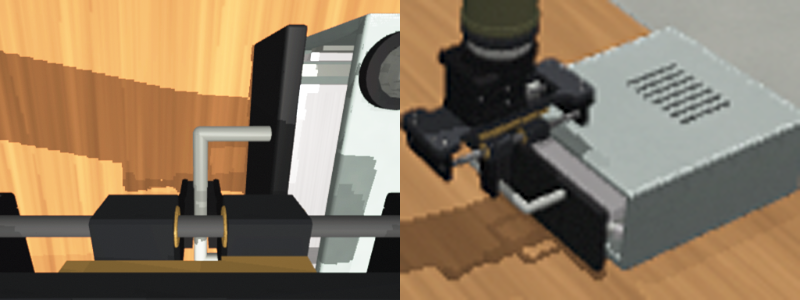

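The bar is held: the width is 9 mm, and the picture shows it between the pads. Now pull.

>>> servo_tool([
  [0, [0, -1, 0], [0, 0, 0]],
  [0, [0, -1, 0], [0, 0, 0]],
  [0, [0, -1, 0], [0, 0, 0]],
  [0, [0, -1, 0], [0, 0, 0]],
  [0, [0, -1, 0], [0, 0, 0]],
  [0, [0, -1, 0], [0, 0, 0]],
  [0, [0, -1, 0], [0, 0, 0]],
])

```text
time_s: 4.02
tool_pos: [0.5058, -0.0223, 0.0668]
tool_rot: [178.5, -0.1, 93.4]
force: [11.9, 0.4, -10.9]
grip_width: 0.0088
```

```bash
python3 go.py .47 -.025 .0667 93.2 4|head -3
```

```text
t 4.02 p [ 0.5058 -0.0223  0.0668] rot [ 1.7848e+02 -1.3000e-01  9.3400e+01] F [ 11.9   0.4 -10.9] w 0.0088 n 4
[[-0.01, -0.9, -0.02], [0.38, -0.03, 0.05]]
[[-0.02, -0.9, -0.02], [0.38, -0.03, 0.05]]
```

>>> servo_tool([
  [0, [0, -0.9, 0.1], [0.4, 0, 0]],
  [0, [0, -0.9, 0.1], [0.4, 0, 0]],
  [0, [0, -0.8, 0.1], [0.3, 0, 0]],
  [0, [0, -0.8, 0], [0.3, 0, 0]],
  [0, [0, -0.2, 0], [0, 0, 0]],
])

```text
time_s: 4.43
tool_pos: [0.4759, -0.024, 0.0668]
tool_rot: [178.3, -0.2, 93.4]
force: [6.7, 0.6, -9.7]
grip_width: 0.0091
```

```bash
python3 go.py .46 -.025 .0667 93.2 |head -3
```

```text
t 4.43 p [ 0.4759 -0.024   0.0668] rot [178.27  -0.18  93.42] F [ 6.7  0.6 -9.7] w 0.0091 n 1
[[-0.0, -1.59, -0.04], [1.73, -0.18, 0.21]]
```

>>> servo_tool([
  [0, [0, -0.5, 0], [0, 0, 0]],
  [0, [0, -0.5, 0], [0, 0, 0]],
  [0, [0, -0.5, 0], [0, 0, 0]],
])

```text
time_s: 4.68
tool_pos: [0.4639, -0.0248, 0.0667]
tool_rot: [177.5, -0.2, 93.4]
force: [7.2, 1.0, -7.8]
grip_width: 0.0087
```

>>> servo_tool([
  [0, [0, -0.4, 0], [0, 0, 0]],
  [0, [0, -0.4, 0], [0, 0, 0]],
])

```text
time_s: 4.85
tool_pos: [0.4596, -0.025, 0.0669]
tool_rot: [176.7, -0.1, 93.5]
force: [21.9, 1.2, -25.9]
grip_width: 0.0088
```

The force rise shows the end stop: the tray has moved 113 mm. Now let go.

>>> servo_tool([
  [0, [0, 0, 0], [0, 0, 0]],
  [0.3, [0, 0, 0], [0, 0, 0]],
  [0.45, [0, 0, 0], [0, 0, 0]],
  [0.45, [0, 0, 0], [0, 0, 0]],
  [0.45, [0, 0, 0], [0, 0, 0]],
])

```text
time_s: 5.27
tool_pos: [0.4593, -0.0251, 0.0676]
tool_rot: [176.4, -0.2, 93.5]
force: [0.7, -0.1, 0.4]
grip_width: 0.028
```

```bash
python3 go.py .461 -.025 .2 93.2
```

```text
t 5.27 p [ 0.4593 -0.0251  0.0676] rot [176.38  -0.21  93.46] F [ 0.7 -0.1  0.4] w 0.028 n 4
[[0.01, 0.25, -3.3], [0.9, -0.06, 0.06]]
[[0.01, 0.2, -3.3], [0.9, -0.06, 0.06]]
[[0.01, 0.15, -3.31], [0.9, -0.06, 0.06]]
[[0.0, 0.1, -3.31], [0.9, -0.06, 0.06]]
```

>>> servo_tool([
  [0.45, [0, 0.1, -2], [0, 0, 0]],
  [0.45, [0, 0.2, -3.3], [1, 0, 0]],
  [0.45, [0, 0.2, -3.3], [1, 0, 0]],
  [0.45, [0, 0.1, -3.3], [1, 0, 0]],
])

```text
time_s: 5.6
tool_pos: [0.4483, -0.0267, 0.1826]
tool_rot: [-179.0, -0.1, 93.4]
force: [0.5, -0.6, -0.0]
grip_width: 0.0384
```

```bash
python3 go.py .4755 -.35 .17 1.2
```

```text
t 5.6 p [ 0.4483 -0.0267  0.1826] rot [-1.7899e+02 -1.2000e-01  9.3400e+01] F [ 0.5 -0.6 -0. ] w 0.0384 n 15
[[-2.16, 0.05, 0.08], [-0.06, 0.05, 6.15]]
[[-2.14, 0.29, 0.08], [-0.06, 0.05, 6.15]]
[[-2.1, 0.51, 0.08], [-0.06, 0.05, 6.15]]
[[-2.03, 0.74, 0.07], [-0.06, 0.05, 6.15]]
[[-1.94, 0.95, 0.07], [-0.06, 0.05, 6.15]]
[[-1.83, 1.15, 0.07], [-0.06, 0.05, 6.15]]
[[-1.7, 1.34, 0.07], [-0.06, 0.05, 6.15]]
[[-1.54, 1.52, 0.07], [-0.06, 0.05, 6.15]]
[[-1.37, 1.67, 0.07], [-0.06, 0.05, 6.15]]
[[-1.19, 1.81, 0.07], [-0.06, 0.05, 6.15]]
[[-0.99, 1.93, 0.08], [-0.06, 0.05, 6.15]]
[[-0.77, 2.02, 0.08], [-0.06, 0.05, 6.15]]
[[-0.55, 2.09, 0.08], [-0.06, 0.05, 6.15]]
[[-0.33, 2.14, 0.08], [-0.06, 0.05, 6.15]]
[[-0.1, 2.16, 0.08], [-0.06, 0.05, 6.15]]
```

>>> servo_tool([
  [0.5, [-2.2, 0.1, 0], [0, 0, 6.2]],
  [0.5, [-2.1, 0.3, 0], [0, 0, 6.2]],
  [0.5, [-2.1, 0.5, 0], [0, 0, 6.2]],
  [0.5, [-2, 0.7, 0], [0, 0, 6.2]],
  [0.5, [-1.9, 1, 0], [0, 0, 6.2]],
  [0.5, [-1.8, 1.2, 0], [0, 0, 6.2]],
  [0.5, [-1.7, 1.3, 0], [0, 0, 6.2]],
  [0.5, [-1.5, 1.5, 0.1], [0, 0, 6.2]],
  [0.5, [-1.4, 1.7, 0.1], [0, 0, 6.2]],
  [0.5, [-1.2, 1.8, 0.1], [0, 0, 6.2]],
  [0.5, [-1, 1.9, 0.1], [0, 0, 6.2]],
  [0.5, [-0.8, 2, 0.1], [0, 0, 6.2]],
  [0.5, [-0.5, 2.1, 0.1], [0, 0, 6]],
  [0.5, [-0.3, 2.1, 0.1], [0, 0, 6]],
  [0.5, [-0.1, 1.5, 0.1], [0, 0, 4]],
  [0.5, [0, 0, 0], [0, 0, 0]],
  [0.5, [0, 0, 0], [0, 0, 0]],
])

```text
time_s: 7.02
tool_pos: [0.4545, -0.3509, 0.1793]
tool_rot: [-179.0, 2.0, -1.3]
force: [0.1, -0.1, 0.1]
grip_width: 0.0438
```

```bash
python3 go.py .4755 -.35 .08 1.2
python3 - <<'E'
from cell import env
import cv2,numpy as np
w=env.read_camera('wrist')['image']; t=env.read_camera('top')['image'][80:230,190:390]
cv2.imwrite('pics/w3.png',np.hstack([cv2.resize(w,(400,300)),cv2.resize(t,(400,300),interpolation=cv2.INTER_CUBIC)]))
E
```

```text
t 7.02 p [ 0.4545 -0.3509  0.1793] rot [-179.03    2.01   -1.29] F [ 0.1 -0.1  0.1] w 0.0438 n 3
[[0.82, 0.01, 3.28], [-0.34, 0.66, -0.83]]
[[0.78, 0.0, 3.29], [-0.34, 0.66, -0.83]]
[[0.74, -0.01, 3.3], [-0.34, 0.66, -0.83]]
```

View pics/w3.png

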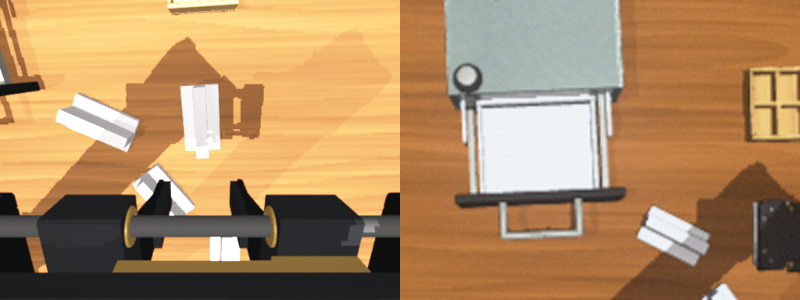

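Left (wrist view): B is at (201,118) just ahead of the fingers, with A at (100,122), C at (163,190) and D at (224,248). Right (top view): the tray is open and has stayed open. Checking B against the wrist camera, and measuring the tray floor.

Run:
```python
from wb import *
from h import back
o=env.get_obs(); c=env.read_camera('wrist')
print('far edge ctr of base',wback(o,c,199.5*1.28,84.5*1.28,.012),'expect',.5205,-.349)
T=lambda u,v,z: back('top',190+(u+.5)/2-.5,80+(v+.5)/2-.5,z).round(4)
P=[T(478,103,.032),T(599,99,.054),T(481,194,.032),T(593,190,.032)]
print(P,'handle',T(504,236,.076),T(579,233,.076))
```

```text
far edge ctr of base [ 0.5213 -0.3475  0.012 ] expect 0.5205 -0.349
[array([ 0.657 , -0.4904,  0.032 ]), array([ 0.6602, -0.6455,  0.054 ]), array([ 0.5306, -0.4929,  0.032 ]), array([ 0.5383, -0.6465,  0.032 ])] handle [ 0.4711 -0.5044  0.076 ] [ 0.4764 -0.6031  0.076 ]
```

B agrees within 2 mm. The crop offset for the tray points was wrong, so I'll redo it (u-400).

Run:
```python
from h import *
T=lambda u,v,z: back('top',190+(u-400+.5)/2-.5,80+(v+.5)/2-.5,z).round(4)
print(T(478,103,.062),T(593,99,.062),T(481,194,.032),T(593,190,.032),'handle',T(504,236,.076),T(579,233,.076))
```

```text
[0.6433 0.061  0.062 ] [ 0.6509 -0.0942  0.062 ] [0.5229 0.0566 0.032 ] [ 0.5306 -0.0974  0.032 ] handle [0.4635 0.0224 0.076 ] [ 0.4689 -0.0765  0.076 ]
```

>>> servo_tool([
  [0.5, [0.8, 0, 3.2], [-0.3, 0.7, -0.8]],
  [0.5, [0.8, 0, 3.2], [-0.3, 0.7, -0.8]],
  [0.5, [0.5, 0, 3.2], [-0.3, 0.6, -0.8]],
  [0.5, [0, 0, 0], [0, 0, 0]],
])

```text
time_s: 7.5
tool_pos: [0.4797, -0.3436, 0.0837]
tool_rot: [-179.8, -0.7, 2.0]
force: [-0.5, 1.6, -0.9]
grip_width: 0.0434
```

```bash
python3 go.py .4755 -.3495 .016 1.2
```

```text
t 7.5 p [ 0.4797 -0.3436  0.0837] rot [-179.77   -0.7     2.01] F [-0.5  1.6 -0.9] w 0.0434 n 2
[[-0.26, 0.3, 3.38], [-0.12, -0.35, 0.4]]
[[-0.24, 0.29, 3.38], [-0.12, -0.35, 0.4]]
```

The tray is locked: the handle is at x≈0.466, as expected for 0.130. The floor centre is at about (0.585, -0.020). Now descend on the rib.

>>> servo_tool([
  [0.5, [-0.2, 0.3, 2], [-0.1, -0.3, 0.4]],
  [0.5, [-0.2, 0.3, 2], [-0.1, -0.3, 0.4]],
  [0.5, [0, 0, 0], [0, 0, 0]],
  [0.5, [0, 0, 0], [0, 0, 0]],
])

```text
time_s: 7.83
tool_pos: [0.4791, -0.3452, 0.0466]
tool_rot: [-179.7, -0.2, 1.6]
force: [0.3, -1.0, 0.8]
grip_width: 0.0434
```

```bash
python3 go.py .4755 -.3495 .016 1.2
```

```text
t 7.83 p [ 0.4791 -0.3452  0.0466] rot [-179.75   -0.18    1.65] F [ 0.3 -1.   0.8] w 0.0434 n 1
[[-0.38, 0.44, 3.06], [-0.25, -0.18, 0.45]]
```

>>> servo_tool([
  [0.5, [-0.3, 0.5, 1.4], [0, 0, 0.4]],
  [0.5, [-0.3, 0.3, 1.4], [0, 0, 0]],
  [0.5, [0, 0, 0], [0, 0, 0]],
  [0.5, [0, 0, 0], [0, 0, 0]],
])

```text
time_s: 8.17
tool_pos: [0.4765, -0.3543, 0.0216]
tool_rot: [-179.9, -0.6, 1.4]
force: [0.3, -0.4, 0.2]
grip_width: 0.0438
```

```bash
python3 go.py .4755 -.3495 .016 1.2
```

```text
t 8.17 p [ 0.4765 -0.3543  0.0216] rot [-179.85   -0.6     1.37] F [ 0.3 -0.4  0.2] w 0.0438 n 1
[[-0.09, -0.48, 0.56], [-0.15, -0.6, 0.17]]
```

>>> servo_tool([
  [0.5, [0, -0.4, 0.5], [0, -0.5, 0]],
  [0.5, [0, 0, 0], [0, 0, 0]],
  [0, [0, 0, 0], [0, 0, 0]],
  [0, [0, 0, 0], [0, 0, 0]],
  [0, [0, 0, 0], [0, 0, 0]],
  [0, [0, 0, 0], [0, 0, 0]],
  [0, [0, 0, 0], [0, 0, 0]],
  [0, [0, 0, 0], [0, 0, 0]],
], force=35)

```text
time_s: 8.83
tool_pos: [0.4773, -0.3503, 0.0178]
tool_rot: [-179.9, -0.2, 1.4]
force: [0.7, 0.2, -0.3]
grip_width: 0.0158
```

```bash
python3 go.py .4755 -.3495 .18 1.2|head -2
```

```text
t 8.83 p [ 0.4773 -0.3503  0.0178] rot [-1.7988e+02 -1.7000e-01  1.3700e+00] F [ 0.7  0.2 -0.3] w 0.0158 n 5
[[-0.03, -0.02, -3.24], [-0.02, -0.03, 0.03]]
```

>>> servo_tool([
  [0, [0, 0, -1.5], [0, 0, 0]],
  [0, [0, 0, -3], [0, 0, 0]],
  [0, [0, 0, -3], [0, 0, 0]],
  [0, [0, 0, -3], [0, 0, 0]],
  [0, [0, 0, -3], [0, 0, 0]],
  [0, [0, 0, -2], [0, 0, 0]],
])

```text
time_s: 9.33
tool_pos: [0.4709, -0.3466, 0.1696]
tool_rot: [-179.4, 0.9, 1.3]
force: [1.1, -0.2, -2.8]
grip_width: 0.0157
```

```bash
python3 go.py .585 -.02 .17 93.2 17
```

```text
t 9.33 p [ 0.4709 -0.3466  0.1696] rot [-179.39    0.86    1.31] F [ 1.1 -0.2 -2.8] w 0.0157 n 17
[[0.71, -1.91, 0.01], [-0.07, 0.01, -5.41]]
[[0.89, -1.83, 0.01], [-0.07, 0.01, -5.41]]
[[1.06, -1.74, 0.0], [-0.07, 0.01, -5.41]]
[[1.22, -1.63, 0.0], [-0.07, 0.01, -5.41]]
[[1.37, -1.51, -0.0], [-0.07, 0.01, -5.41]]
[[1.5, -1.37, -0.0], [-0.07, 0.01, -5.41]]
[[1.62, -1.23, -0.0], [-0.07, 0.01, -5.41]]
[[1.73, -1.07, -0.0], [-0.07, 0.01, -5.41]]
[[1.83, -0.9, -0.0], [-0.07, 0.01, -5.41]]
[[1.9, -0.72, -0.01], [-0.07, 0.01, -5.41]]
[[1.96, -0.54, -0.01], [-0.07, 0.01, -5.41]]
[[2.0, -0.35, -0.01], [-0.07, 0.01, -5.41]]
[[2.03, -0.16, -0.01], [-0.07, 0.01, -5.41]]
[[2.03, 0.03, -0.01], [-0.07, 0.01, -5.41]]
[[2.02, 0.22, -0.01], [-0.07, 0.01, -5.41]]
[[1.99, 0.41, -0.0], [-0.07, 0.01, -5.41]]
[[1.95, 0.6, -0.0], [-0.07, 0.01, -5.41]]
```

>>> servo_tool([
  [0, [0.7, -1.9, 0], [0, 0, -5.4]],
  [0, [0.9, -1.8, 0], [0, 0, -5.4]],
  [0, [1.1, -1.7, 0], [0, 0, -5.4]],
  [0, [1.2, -1.6, 0], [0, 0, -5.4]],
  [0, [1.4, -1.5, 0], [0, 0, -5.4]],
  [0, [1.5, -1.4, 0], [0, 0, -5.4]],
  [0, [1.6, -1.2, 0], [0, 0, -5.4]],
  [0, [1.7, -1.1, 0], [0, 0, -5.4]],
  [0, [1.8, -0.9, 0], [0, 0, -5.4]],
  [0, [1.9, -0.7, 0], [0, 0, -5.4]],
  [0, [2, -0.5, 0], [0, 0, -5.4]],
  [0, [2, -0.3, 0], [0, 0, -5.4]],
  [0, [2, -0.2, 0], [0, 0, -5.4]],
  [0, [2, 0, 0], [0, 0, -5.4]],
  [0, [2, 0.2, 0], [0, 0, -5.4]],
  [0, [2, 0.4, 0], [0, 0, -5.4]],
  [0, [1.5, 0.5, 0], [0, 0, -4]],
  [0, [0, 0, 0], [0, 0, 0]],
  [0, [0, 0, 0], [0, 0, 0]],
])

```text
time_s: 10.92
tool_pos: [0.572, -0.0136, 0.1685]
tool_rot: [-178.9, -0.5, 95.6]
force: [-1.2, -0.9, -2.4]
grip_width: 0.0159
```

```bash
python3 go.py .585 -.02 .1 93.2
```

```text
t 10.92 p [ 0.572  -0.0136  0.1685] rot [-178.88   -0.45   95.62] F [-1.2 -0.9 -2.4] w 0.0159 n 2
[[-0.41, 0.68, 3.41], [-0.56, -0.21, 1.21]]
[[-0.38, 0.66, 3.42], [-0.56, -0.21, 1.21]]
```

>>> servo_tool([
  [0, [-0.4, 0.7, 1.5], [-0.5, -0.2, 1.2]],
  [0, [-0.4, 0.6, 1.5], [-0.5, -0.2, 1.2]],
  [0, [0, 0, 1.5], [0, 0, 0]],
  [0, [0, 0, 0], [0, 0, 0]],
  [0, [0, 0, 0], [0, 0, 0]],
])

```text
time_s: 11.33
tool_pos: [0.584, -0.0267, 0.1217]
tool_rot: [-179.9, 0.1, 92.4]
force: [-0.2, -1.5, -2.2]
grip_width: 0.0158
```

```bash
python3 go.py .585 -.02 .055 93.2
python3 - <<'E'
from cell import env
import cv2,numpy as np
w=env.read_camera('wrist')['image']; t=env.read_camera('side')['image'][110:245,240:420]
cv2.imwrite('pics/w4.png',np.hstack([cv2.resize(w,(400,300)),cv2.resize(t,(400,300),interpolation=cv2.INTER_CUBIC)]))
E
```

```text
t 11.33 p [ 0.584  -0.0267  0.1217] rot [-1.7985e+02  1.5000e-01  9.2360e+01] F [-0.2 -1.5 -2.2] w 0.0158 n 2
[[0.34, 0.07, 3.33], [-0.07, 0.07, -0.42]]
[[0.34, 0.07, 3.33], [-0.07, 0.07, -0.42]]
```

View pics/w4.png

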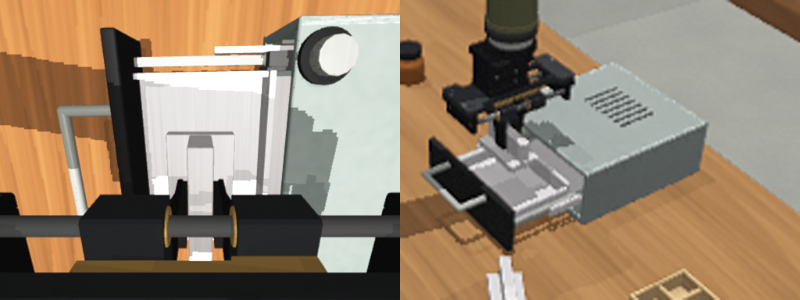

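The specimen (columns 166–235) hangs level over the tray floor, with clearance on both sides. Now lower it.

>>> servo_tool([
  [0, [0.2, 0, 2], [0, 0, -0.4]],
  [0, [0.2, 0, 2], [0, 0, -0.4]],
  [0, [0.2, 0, 1.6], [0, 0, 0]],
  [0, [0, 0, 0], [0, 0, 0]],
  [0, [0, 0, 0], [0, 0, 0]],
])

```text
time_s: 11.85
tool_pos: [0.5881, -0.0219, 0.0713]
tool_rot: [179.5, 0.1, 93.0]
force: [0.2, 0.1, -1.5]
grip_width: 0.0158
```

```bash
python3 go.py .585 -.02 .05 93.2
```

```text
t 11.85 p [ 0.5881 -0.0219  0.0713] rot [1.795e+02 9.000e-02 9.304e+01] F [ 0.2  0.1 -1.5] w 0.0158 n 1
[[0.21, -0.32, 2.13], [0.5, 0.09, -0.16]]
```

>>> servo_tool([
  [0, [0.1, -0.2, 0.9], [0.4, 0, 0]],
  [0, [0.1, -0.1, 0.8], [0, 0, 0]],
  [0, [0, 0, 0.3], [0, 0, 0]],
  [0, [0, 0, 0], [0, 0, 0]],
  [0, [0, 0, 0], [0, 0, 0]],
])

```text
time_s: 12.27
tool_pos: [0.5877, -0.0203, 0.054]
tool_rot: [179.6, 0.1, 93.0]
force: [0.6, -0.2, -3.0]
grip_width: 0.0158
```

>>> servo_tool([
  [0, [0, 0, 0.3], [0, 0, 0]],
  [0, [0, 0, 0.2], [0, 0, 0]],
  [0, [0, 0, 0], [0, 0, 0]],
  [0, [0, 0, 0], [0, 0, 0]],
])

```text
time_s: 12.6
tool_pos: [0.5886, -0.0203, 0.0501]
tool_rot: [179.5, 0.0, 93.0]
force: [-0.5, 0.0, -1.7]
grip_width: 0.0155
```

>>> servo_tool([
  [0, [0, 0, 0.2], [0, 0, 0]],
  [0, [0, 0, 0], [0, 0, 0]],
  [0, [0, 0, 0], [0, 0, 0]],
])

```text
time_s: 12.85
tool_pos: [0.5898, -0.0205, 0.0507]
tool_rot: [179.3, 0.0, 93.0]
force: [-0.4, 0.4, -2.0]
grip_width: 0.0156
```

>>> servo_tool([
  [0, [0, -0.1, 0.4], [0, 0, 0]],
  [0, [0, 0, 0], [0, 0, 0]],
  [0, [0, 0, 0], [0, 0, 0]],
])

```text
time_s: 13.1
tool_pos: [0.5919, -0.0207, 0.0508]
tool_rot: [179.0, -0.0, 93.0]
force: [-0.2, -0.6, -1.7]
grip_width: 0.0158
```

>>> servo_tool([
  [0, [0, -0.4, 0.5], [1, 0, 0]],
  [0, [0, 0, 0], [0, 0, 0]],
  [0, [0, 0, 0], [0, 0, 0]],
])

```text
time_s: 13.35
tool_pos: [0.5934, -0.0208, 0.0506]
tool_rot: [179.4, -0.1, 93.0]
force: [0.7, -0.1, -3.1]
grip_width: 0.0157
```

>>> servo_tool([
  [0, [0, -0.3, 0.4], [0.5, 0, 0]],
  [0, [0, -0.3, 0.4], [0.3, 0, 0]],
  [0, [0, -0.2, 0.2], [0, 0, 0]],
])

```text
time_s: 13.6
tool_pos: [0.593, -0.0208, 0.0496]
tool_rot: [179.4, -0.2, 93.0]
force: [0.0, 0.9, 4.0]
grip_width: 0.0156
```

Contact (force went from -2.5 to +4 N at the expected height). Release.

>>> servo_tool([
  [0.35, [0, 0, 0], [0, 0, 0]],
  [0.4, [0, 0, 0], [0, 0, 0]],
  [0.4, [0, 0, 0], [0, 0, 0]],
  [0.4, [0, 0, 0], [0, 0, 0]],
])

```text
time_s: 13.93
tool_pos: [0.5921, -0.0208, 0.0482]
tool_rot: [179.5, -0.1, 93.0]
force: [-0.2, 0.6, -0.0]
grip_width: 0.0318
```

>>> servo_tool([
  [0.4, [0, 0, -1], [0, 0, 0]],
  [0.4, [0, 0, -2.5], [0.3, 0, 0]],
  [0.4, [0, 0, -3], [0.3, 0, 0]],
  [0.4, [0, 0, -3], [0, 0, 0]],
  [0, [0, 0, -3], [0, 0, 0]],
  [0, [0, 0, -2], [0, 0, 0]],
])

```text
time_s: 14.43
tool_pos: [0.5851, -0.0214, 0.1913]
tool_rot: [-178.7, -0.0, 93.0]
force: [1.0, -0.6, -0.1]
grip_width: 0.0275
```

```bash
python3 go.py .668 .0725 .17 93.2
python3 - <<'E'
from cell import env
import cv2,numpy as np
w=env.read_camera('wrist')['image']; t=env.read_camera('side')['image'][110:245,240:420]
cv2.imwrite('pics/w5.png',np.hstack([cv2.resize(w,(400,300)),cv2.resize(t,(400,300),interpolation=cv2.INTER_CUBIC)]))
E
```

```text
t 14.43 p [ 0.5851 -0.0214  0.1913] rot [-1.7868e+02 -1.0000e-02  9.2970e+01] F [ 1.  -0.6 -0.1] w 0.0275 n 4
[[2.24, 2.2, 0.48], [-0.33, -0.0, -0.06]]
[[2.23, 2.2, 0.49], [-0.33, -0.0, -0.06]]
[[2.23, 2.2, 0.51], [-0.33, -0.0, -0.06]]
[[2.23, 2.2, 0.52], [-0.33, -0.0, -0.06]]
```

View pics/w5.png

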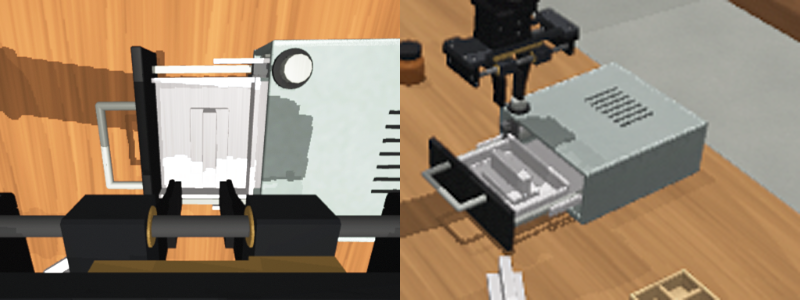

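The specimen lies flat in the tray, with the rib at (208,138) and the tray still open. Now go over the button with fingers shut.

>>> servo_tool([
  [0, [2.3, 2.2, 0.4], [-0.3, 0, 0]],
  [0, [2.3, 2.2, 0.5], [-0.3, 0, 0]],
  [0, [2.3, 2.2, 0.5], [-0.3, 0, 0]],
  [0, [2.2, 2.1, 0.5], [-0.3, 0, 0]],
  [0, [0, 0, 0], [0, 0, 0]],
  [0, [0, 0, 0], [0, 0, 0]],
])

```text
time_s: 15.03
tool_pos: [0.6699, 0.0745, 0.1701]
tool_rot: [180.0, 0.0, 92.6]
force: [-0.8, -0.9, 0.2]
grip_width: 0.0001
```

```bash
python3 go.py .667 .072 .125 93.2
python3 - <<'E'
from h import back
from wb import *
import cv2
o=env.get_obs(); c=env.read_camera('wrist'); g=cv2.cvtColor(c['image'],cv2.COLOR_BGR2GRAY)
# bright disc near projected position
T=np.array(c['T_tool_cam']); Q=R.from_euler('xyz',o['tool_rot'],degrees=True)
p=T[:3,:3].T@(Q.inv().apply(np.array([.667,.072,.12])-o['tool_pos'])-T[:3,3]); print('expected px',c['fx']*p[0]/p[2]+c['cx'],c['fy']*p[1]/p[2]+c['cy'])
E
```

```text
t 15.03 p [0.6699 0.0745 0.1701] rot [179.99   0.    92.64] F [-0.8 -0.9  0.2] w 0.0001 n 2
[[-0.12, -0.15, 2.26], [0.0, 0.0, -0.28]]
[[-0.12, -0.15, 2.26], [0.0, 0.0, -0.28]]
expected px 252.83900919010304 218.41323779254847
```

>>> servo_tool([
  [0, [-0.1, -0.1, 1.8], [0, 0, 0]],
  [0, [-0.1, -0.1, 1.8], [0, 0, 0]],
  [0, [0, 0, 0.4], [0, 0, 0]],
  [0, [0, 0, 0], [0, 0, 0]],
])

```text
time_s: 15.42
tool_pos: [0.6654, 0.0698, 0.1284]
tool_rot: [-179.9, 0.0, 92.5]
force: [-0.5, -0.8, 0.3]
grip_width: 0.0004
```

>>> servo_tool([
  [0, [0, 0.1, 0.6], [0, 0, 0]],
  [0, [0, 0, 0.6], [0, 0, 0]],
  [0, [0, 0, 0.6], [0, 0, 0]],
  [0, [0, 0, 0.5], [0, 0, 0]],
])

```text
time_s: 15.75
tool_pos: [0.6669, 0.0685, 0.1091]
tool_rot: [180.0, -0.1, 92.4]
force: [-4.4, -0.5, 25.9]
grip_width: 0.0002
```

Pressed fully (z=0.109, force up). Lift off and look at the tray.

>>> servo_tool([
  [0, [0, 0, -0.1], [0, 0, 0]],
  [0, [0, 0, -0.1], [0, 0, 0]],
  [0, [0, 0, -1.5], [0, 0, 0]],
  [0, [0, 0, -2.5], [0, 0, 0]],
  [0, [0, 0, -2.5], [0, 0, 0]],
  [0, [0, 0, -1], [0, 0, 0]],
])

```text
time_s: 16.25
tool_pos: [0.6657, 0.0675, 0.1858]
tool_rot: [-179.8, -0.0, 92.3]
force: [0.8, -0.1, 1.2]
grip_width: 0.0006
```

```bash
python3 go.py .42 -.028 .18 93.2
python3 - <<'E'
from cell import env
import cv2,numpy as np
w=env.read_camera('wrist')['image']; t=env.read_camera('side')['image'][110:245,240:420]
cv2.imwrite('pics/w6.png',np.hstack([cv2.resize(w,(400,300)),cv2.resize(t,(400,300),interpolation=cv2.INTER_CUBIC)]))
E
```

```text
t 16.25 p [0.6657 0.0675 0.1858] rot [-1.7982e+02 -3.0000e-02  9.2330e+01] F [ 0.8 -0.1  1.2] w 0.0006 n 8
[[-1.07, -3.12, 0.08], [-0.02, -0.0, -0.11]]
[[-1.06, -3.12, 0.08], [-0.02, -0.0, -0.11]]
[[-1.06, -3.12, 0.08], [-0.02, -0.0, -0.11]]
[[-1.05, -3.12, 0.08], [-0.02, -0.0, -0.11]]
[[-1.04, -3.12, 0.08], [-0.02, -0.0, -0.11]]
[[-1.04, -3.13, 0.08], [-0.02, -0.0, -0.11]]
[[-1.03, -3.13, 0.08], [-0.02, -0.0, -0.11]]
[[-1.03, -3.13, 0.07], [-0.02, -0.0, -0.11]]
```

View pics/w6.png

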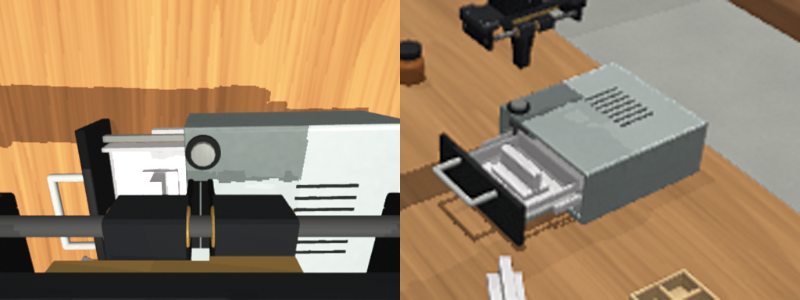

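The tray has sprung inwards by itself (the handle moved right in the side view), and the specimen lies flat in it. Now go in front of the handle and push.

>>> servo_tool([
  [0, [-1.2, -3.2, 0], [0, 0, -0.1]],
  [0, [-1.2, -3.2, 0], [0, 0, -0.1]],
  [0, [-1.2, -3.2, 0], [0, 0, -0.1]],
  [0, [-1.2, -3.2, 0], [0, 0, -0.1]],
  [0, [-1.2, -3.2, 0], [0, 0, -0.1]],
  [0, [-1.2, -3.2, 0], [0, 0, -0.1]],
  [0, [-1.2, -3.2, 0], [0, 0, -0.1]],
  [0, [0, 0, 0], [0, 0, 0]],
  [0, [0, 0, 0], [0, 0, 0]],
])

```text
time_s: 17.1
tool_pos: [0.4295, -0.0291, 0.166]
tool_rot: [-178.6, 0.2, 93.4]
force: [0.0, 0.7, 1.0]
grip_width: 0.0006
```

```bash
python3 go.py .438 -.029 .06 93.2
python3 - <<'E'
from cell import env
import cv2
c=env.read_camera('wrist'); cv2.imwrite('pics/w7.png',c['image'])
E
```

```text
t 17.1 p [ 0.4295 -0.0291  0.166 ] rot [-178.64    0.19   93.43] F [0.  0.7 1. ] w 0.0006 n 3
[[-0.0, 0.37, 3.52], [-0.45, 0.06, 0.08]]
[[-0.01, 0.34, 3.53], [-0.45, 0.06, 0.08]]
[[-0.01, 0.31, 3.53], [-0.45, 0.06, 0.08]]
```

View pics/w7.png

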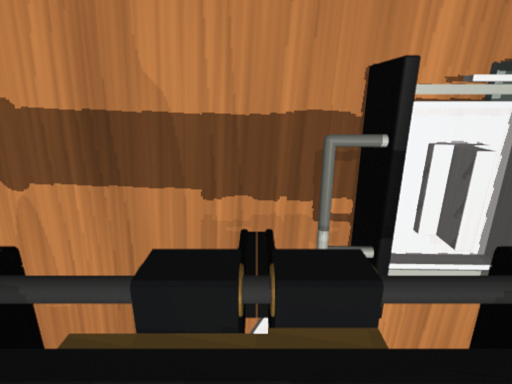

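The closed fingers (x 238–273) are clear in front of the bar (x≈325), which spans rows 138–250. Descend.

>>> servo_tool([
  [0, [0, 0.2, 3], [-0.4, 0, 0]],
  [0, [0, 0.2, 3], [-0.4, 0, 0]],
  [0, [0, 0.2, 3], [-0.4, 0, 0]],
  [0, [0, 0, 1.3], [0, 0, 0]],
  [0, [0, 0, 0], [0, 0, 0]],
])

```text
time_s: 17.57
tool_pos: [0.4397, -0.0278, 0.0581]
tool_rot: [179.9, 0.4, 93.6]
force: [0.2, -0.9, 0.7]
grip_width: 0.0006
```

```bash
python3 go.py .575 -.021 .058 93.2|head -3
```

```text
t 17.57 p [ 0.4397 -0.0278  0.0581] rot [179.88   0.36  93.57] F [ 0.2 -0.9  0.7] w 0.0006 n 4
[[-0.04, 3.39, 0.01], [0.03, 0.09, 0.09]]
[[-0.04, 3.39, 0.01], [0.03, 0.09, 0.09]]
```

Push gently, 1 cm per row.

>>> servo_tool([
  [0, [0, 1, 0], [0, 0, 0]],
  [0, [0, 1, 0], [0, 0, 0]],
  [0, [0, 1, 0], [0, 0, 0]],
  [0, [0, 1, 0], [0, 0, 0]],
  [0, [0, 1, 0], [0, 0, 0]],
  [0, [0, 1, 0], [0, 0, 0]],
])

```text
time_s: 18.07
tool_pos: [0.4993, -0.0232, 0.0557]
tool_rot: [-179.2, 0.6, 93.8]
force: [-3.4, -1.7, 2.9]
grip_width: 0.0008
```

>>> servo_tool([
  [0, [0, 1, 0], [0, 0, 0]],
  [0, [0, 1, 0], [0, 0, 0]],
  [0, [0, 1, 0], [0, 0, 0]],
  [0, [0, 1, 0], [0, 0, 0]],
])

```text
time_s: 18.4
tool_pos: [0.5413, -0.0208, 0.0557]
tool_rot: [-178.7, 0.8, 93.9]
force: [-2.8, -1.3, 3.9]
grip_width: 0.0004
```

>>> servo_tool([
  [0, [0, 1, 0], [-0.3, 0, 0]],
  [0, [0, 1, 0], [-0.3, 0, 0]],
  [0, [0, 0.8, 0], [0, 0, 0]],
  [0, [0, 0.5, 0], [0, 0, 0]],
])

```text
time_s: 18.73
tool_pos: [0.5783, -0.0186, 0.0554]
tool_rot: [-179.2, 1.0, 94.0]
force: [-2.8, -1.0, 2.6]
grip_width: 0.0006
```

>>> servo_tool([
  [0, [0, 0.5, 0], [0, 0, 0]],
  [0, [0, 0.5, 0], [0, 0, 0]],
])

```text
time_s: 18.9
tool_pos: [0.5813, -0.0183, 0.0552]
tool_rot: [-178.1, 0.9, 94.0]
force: [-26.3, -2.5, 26.0]
grip_width: 0.0003
```

A hard stop at x=0.581 puts the bar at about 0.596, which is the home position I calculated. Back away and check.

>>> servo_tool([
  [0, [0, -0.5, 0], [0, 0, 0]],
  [0, [0, -2, 0], [0, 0, 0]],
  [0, [0, -3, 0], [-0.5, 0, 0]],
  [0, [0, -3, -1], [-0.5, 0, 0]],
  [0, [0, -2, -3], [0, 0, 0]],
  [0, [0, 0, -3], [0, 0, 0]],
  [0, [0, 0, -3], [0, 0, 0]],
  [0, [0, 0, 0], [0, 0, 0]],
  [0, [0, 0, 0], [0, 0, 0]],
])

```text
time_s: 19.65
tool_pos: [0.4772, -0.0196, 0.1606]
tool_rot: [-179.5, 0.6, 94.2]
force: [-0.2, 0.8, -0.0]
grip_width: 0.0007
```

Run:
```python
from cell import env
import cv2,numpy as np
o=env.get_obs();print(o['time_s'],o['tool_pos'],o['joint_velocities'])
t=env.read_camera('top')['image']; s=env.read_camera('side')['image']
cv2.imwrite('pics/fin.png',np.vstack([np.hstack([cv2.resize(t[0:300,100:500],(400,300)),cv2.resize(s[85:310,200:500],(400,300))]),np.hstack([cv2.resize(t[95:170,205:305],(400,300),interpolation=2),cv2.resize(s[145:205,265:345],(400,300),interpolation=2)])]))
```

```text
19.65 [ 0.47715927 -0.01960496  0.16062758] [-0.09294605 -2.43341777 -0.25721295 -3.17192731 -0.16319724  0.35184596
 -0.16915953]
```

View pics/fin.png

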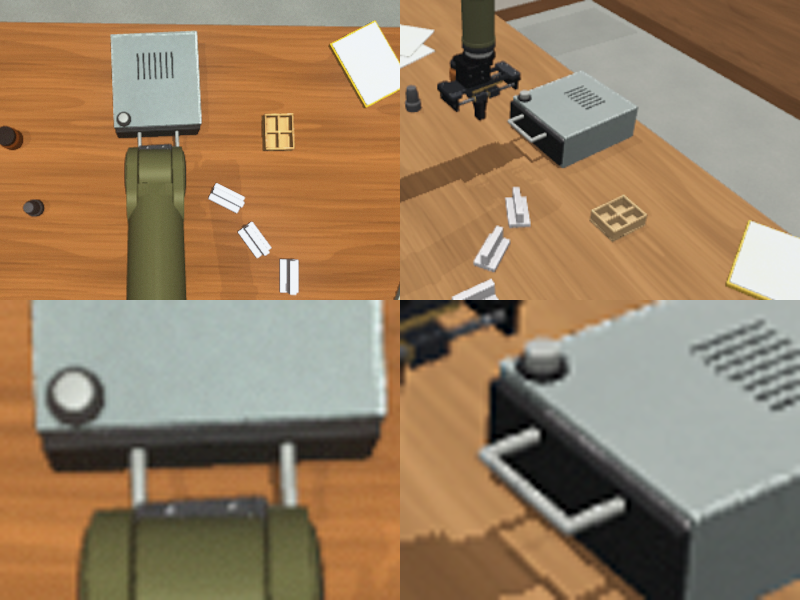

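The tray panel is flush with the unit, the button is up, and the look-alikes and other things are in place. Handing in.

```bash
python3 -c "
from cell import env
print(env.sign_off())"
```

```text
the job is handed in; nothing more can be done
None
```

The job is done and handed in at about 20 s of the 64 s allowed; the hand-in gave no verdict. I pulled the tray by its handle until it locked, and let go. I then laid the farthest T-rail (0.591 m from the base) flat in the tray, pressed the release button and pushed the tray home.

- **Tray:** in the last pictures the front panel sits flush with the unit. The push ended on a hard stop at about 26 N, with the handle at its calculated home position.
- **Specimen:** my last view into the tray, just before the push, showed it lying flat on its base. I couldn't see inside once the tray was shut.
- **Other things:** the three look-alike rails, the jar, lens barrel and sample box appear where they started. The button is up and the gripper is clear of everything.
- **Doubtful readings:** small single-step moves were partly lost, so lowering the specimen took several tries. The gripper also held the handle bar about 10 mm lower on its pads than planned. The force on the tool briefly reached about 34 N at the tray's end stop, 26 N on the button and 37 N at the final stop. The stated limits are 120 N for the wrist, and 40 N for the arm or gripper body, which I saw touch nothing.

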